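# Take the bit caddy off its sprung keeper hooks

## Task

Take the wooden bit caddy down from its hooks: push it straight back, away from the hooked lips and against the sprung keeper, until you feel it come gently up against the stops, lift it straight up out of the hooks, and stand it upright in the dark steel tray. The lips and stops get re-adjusted often, so feel for the stops; do not force the caddy against the rack or bang it down, and leave the tray and the other things on the bench where they are.

Things in the scene. Friction and masses are not known exactly. Their poses are not given: they have to be found in the camera images.
- caddy_mid (a point): Centre, half-way up, of the bit caddy: an upright pale wooden block, 30 mm in x, 60 mm in y, 84 mm high, 0.2 to 0.33 kg, five short dark bit shanks standing 13 mm out of its top. It hangs between the two hooks, free to swing. Grasp its upper half from above across its 30 mm (along its x). Its axes as hung are the rack's.
- caddy: The bit caddy itself; origin: centre of its underside. A steel pin of 10 mm diameter runs through it along its y, axis 54 mm above the underside, and stands out 34 mm on each side; these pin ends hang in the hooks.
- hook_rack: Hook rack, fixed: wooden base (112 mm in x, 122 mm in y, 12 mm thick) with two equal steel hooks, 9 mm thick, centred at y = -44.5 and +44.5 mm, 80 mm clear between. Origin: underside of the base, midway between the hooks, below the hung pin; +x points from the hooks' open fronts back to their posts (away from the robot), z up. It is harmed by a push above 25 N.
- hang_line (a point): On the rack at z = 88 mm: middle of the hung pin's axis. The pin lies on level arms, a nose 5 mm before it. On each arm a slide carries a lip reaching back over the pin (underside 9, top 14 mm above this point, so the pin is free to float up 4 mm) and, behind the pin, a rubber-faced stop as high as the lip. To pass above both, the pin must rise 19 mm.
- slide_zone (a point): Middle of the hooks' length, 18 mm (in x) behind hang_line: on average the pin's axis is here when at the stops. The slides are set anew each time, both alike, not measured: the pin meets the stops after 10 to 26 mm of travel in +x and clears the lips by only 1.5 mm there. Before the stops only the keeper (1 to 8 N) and friction resist; the stops are stiff, 10 N per mm.
- keeper (a joint): Sprung keeper, rad: 0 = shut; grows as the pin pushes it back; springs shut by itself. A steel yoke hinged along the rack's y at x = 36, z = 58 mm: two round 6 mm tongues at y = -55 and +55 mm, outside the hooks, joined by a bar behind the posts. Shut, they lean over the pin, 1 to 2 mm behind it; with the pin at the stops it reads about 0.15 to 0.65.
- keeper_tip (a point): Midway between the free upper ends of the keeper's two tongues, 54 mm from the hinge: the highest part of the rack.
- tray: Loose dark pressed-steel tray, 126 mm in its x, 166 mm in its y, rim 28 mm high, floor 2 mm thick; inside at the floor 92 by 132 mm. Origin: centre of its underside, z up. The caddy is to stand on its floor.
- pie_tin: Bystander: round old tin with screws, 90 mm across, 29 mm high, behind the rack and the tray. Origin: centre of its underside.
- wood_offcut: Bystander: flat wooden offcut, 60 x 90 x 22 mm, to the right of the rack and the tray. Origin: centre of its underside.
- abrasive_block: Bystander: cork sanding block, 64 x 112 x 36 mm, at the right-hand edge of the board, farther back than the offcut. Origin: centre of its underside.

How it is judged:
On the way, in this order (a step that is already met when the one before it is completed fails the run):
1. the caddy's pins press the keeper open while still down in the hooks (value of joint keeper above 0.1 rad and z of caddy_mid in the frame of hook_rack below 0.085 m), for 0.1 s.
2. the caddy is lifted clear above the hooks and the keeper has sprung shut (value of joint keeper below 0.06 rad and z of caddy_mid in the frame of hook_rack above 0.1 m), for 0.1 s.
At the end, for the whole second after the job is handed in: The caddy stands upright (within 0.1 rad) and at rest on the floor of the tray, its centre within 40 mm (tray x) and 60 mm (tray y) of the tray's centre and 36 to 52 mm above its underside; the keeper is shut (below 0.06 rad) (x of caddy_mid in the frame of tray between -0.04 and 0.04 m and y of caddy_mid in the frame of tray between -0.06 and 0.06 m and z of caddy_mid in the frame of tray between 0.036 and 0.052 m and angle between caddy_mid's own z axis and vertical below 0.1 rad and linear speed of caddy below 0.02 m/s and value of joint keeper below 0.06 rad); the robot touches nothing.
It fails at once if the caddy is forced against the rack (hooks, lips, stops, keeper together) with more than 25 N (contact force between caddy and hook_rack above 25 N).
It fails at once if the robot presses on the rack with more than 25 N (contact force between any of the fingers, the arm and hook_rack above 25 N).
It fails at once if the caddy is banged down on the tray (more than 60 N) (contact force between caddy and tray above 60 N).
It fails at once if the tray is shifted more than 30 mm (distance of tray from where it was at the start of the episode above 0.03 m).
It fails at once if a bystander is shifted more than 20 mm (distance of any of pie_tin, wood_offcut, abrasive_block from where it was at the start of the episode above 0.02 m).
It also fails if it takes over 64 s, if anything falls off the work surface, if the arm or the gripper's body presses on something with over 40 N, if the wrist force passes 120 N, or if a joint passes its speed limit or range.

## Robot

A 6-joint arm with a two-finger parallel gripper is mounted at the origin on a cart in front of the work surface, level with it; the furniture and walls round the work are solid. World frame = base frame: x ahead of the robot, y to its left, z up, the work surface at z = 0. Lengths are in m, angles in rad, forces in N, time in s.
With the tool pointing down it reaches from about 0.375 to 0.975 m from the base axis. Payload 3.8 kg.
Tool frame: the origin (TCP) lies midway between the tips of the shut fingers; the grasp point (between the pads) lies 19 mm behind it; z points along the fingers, y is the line along which they close (so a half turn about z gives the same grasp; the last joint's range is limited). The gripper opens to 85 mm and grips with 20 to 120 N. Pads are 22 mm wide; open, the fingers measure 114 mm over their backs; the gripper's body (76 mm by 85 mm) begins 54 mm behind the grasp point. The pads swing forward as they close: fully open they stand 13 mm farther back than shut.
Start: joints at [-1.219, 0.264, 1.604, -0, 1.274, -0.037], TCP at [0.256, -0.625, 0.231] pointing down, gripper open.
Joint ranges: [-2.63, 2.63], [-0.94, 2.18], [0.31, 2.57], [-1.31, 4.45], [0, 2.66], [-2.55, 2.55]. Speed limits (rad/s): [2.57, 2.57, 3.14, 3.14, 3.14, 3.14].

## Interface

Orientations are given as a rotation vector (axis times angle).
In Python, from workcell import read_state, vision, ticket gives the robot as it stands. The module is installed in compiled form; this text tells all that it offers.
- The arm moves only by the tool jog_arm, never from a script. Its arguments are lists of equal length, an entry for each row: "turn": the turn, a rotation vector about the tool's x, y, z in rad, a list of three; "delta_pos": the shift along the tool's x, y, z in m, a list of three; "gripper": the finger opening in m, from 0 to 0.0854. In form: {"turn": [[rx, ry, rz], ...], "delta_pos": [[dx, dy, dz], ...], "gripper": [gripper, ...]}. A call has 1 to 20 rows; each row shifts and turns the commanded pose from where the row before left it, along the tool's axes as they then stand; what a row does not reach is not made up. A row lasts 1/12 s, in which the tool goes at most 41.7 mm and 7.16 degrees, less where a joint would pass 70% of its speed; a pose out of reach is approached as far as the arm can. A call with a gripper value outside its range is refused whole. The fingers move at their own pace and stop on an object; "grip_force" is the grip in N (left out, the last holds). Time passes only in rows, so rows that do not move let the fingers close. It gives the time, the measured TCP pose, the force, the opening and the grip force at its end, in the units of the state.
- read_state(): the state, without advancing time (a new reading comes with each control period).
- vision.read_camera(name): name is "scene" or "top"; returns the picture (480x640x3 uint8, red, green, blue); there is no depth.
- vision.calibration(name): a dict with "vfov" (degrees; the focal length in pixels is half the picture's height over the tangent of half this angle, whatever the lens; pixels are square), "cx", "cy" (the principal point, pixels), "dist" ([k1, k2, p1, p2, k3] as OpenCV has them; the pictures are not rectified), "R" (3x3) and "t" (3): a world point X has camera coordinates R X + t. Camera axes: x right, y down, z forward; pixel columns grow to the right and rows downward; lengths in m; the calibration is good to about 2 mm. A picture is of the moment at which its call begins. calibration takes no time and is no camera call.
- ticket.finish_job(): hands the job in; it is judged then, once.
The state is a dict: "time": time; "q": joint angles; "joint_vel": joint speeds; "joint_torque": joint torques, N m; "tool_pos": TCP position; "tcp_rot": TCP orientation; "wrist_force": force on the tool from outside, world axes, zero at the start; "torque": the same for the moment, N m; "width": opening from 0.0 (shut) to 1.0 (fully open); "grip_force": force on a finger pad.
Only numpy, scipy, OpenCV 4.12 (cv2) and the standard library are available. Lean on these libraries where they do the work, as an engineer would, in place of code of your own. Each camera call takes 0.05 s, during which the arm holds its last target. There are 200 camera calls.

## Working session

There is one attempt and no reset: what is moved stays moved. The work goes in short steps, Python scripts to look and compute and a tool call to move; the robot and the scene stay as the last step left them, time stands still between calls to the robot, and variables do not carry over. Pictures are saved under pics/ and viewed, at most 10 in all, crops included, and the job is handed in when it is done.

Besides the shell and the picture viewer there is one more tool, called after ">>>" as name(argument=value, ...), one argument or row to a line, values as JSON. jog_arm: Moves the arm, as the interface text tells. Its arguments: {"type":"object","properties":{"turn":{"type":"array","items":{"type":"array","items":{"type":"number"}}},"delta_pos":{"type":"array","items":{"type":"array","items":{"type":"number"}}},"gripper":{"type":"array","items":{"type":"number"}},"grip_force":{"type":"number"}},"required":["turn","delta_pos","gripper"]}

```bash
mkdir -p pics; python3 - <<'E'
from workcell import read_state, vision
import cv2
print(read_state())
for n in("scene","top"):
    cv2.imwrite(f"pics/{n}0.png",vision.read_camera(n)[:,:,::-1]); print(n,vision.calibration(n))
E
```

```text
{'time': 0.0, 'q': array([-1.21891756e+00,  2.64749461e-01,  1.60536415e+00,  1.04092062e-05,
        1.27369658e+00, -3.69016669e-02]), 'joint_vel': array([-0.00064885,  0.00040746, -0.00140925, -0.00086271, -0.00015315,
       -0.00108267]), 'joint_torque': array([-7.56523787e-04, -5.15110803e+01, -3.67308176e+01, -9.91683987e-05,
        1.28576151e-02,  7.13481860e-07]), 'tool_pos': array([ 0.25561619, -0.62394543,  0.22996983]), 'tcp_rot': array([-3.08027328e+00, -6.06427947e-01,  5.30509946e-04]), 'wrist_force': array([ 0.19628069, -0.22750417,  1.13849377]), 'torque': array([ 0.04937574, -0.01410352,  0.02166656]), 'grip_force': 0.0, 'width': 0.9995853128266103}
scene {'vfov': 51.16320886885641, 'cx': 311.95076027537766, 'cy': 235.29533570887418, 'dist': array([-0.06825511,  0.        ,  0.        ,  0.        ,  0.        ]), 'R': array([[-0.78540353, -0.61891104,  0.00950919],
       [-0.37379308,  0.46198964, -0.80426632],
       [ 0.49337615, -0.63522807, -0.59419296]]), 't': array([0.44261431, 0.29792407, 0.63289212])}
top {'vfov': 46.140553898105416, 'cx': 307.27152675036245, 'cy': 249.81897321136304, 'dist': array([0.04979257, 0.        , 0.        , 0.        , 0.        ]), 'R': array([[ 0.00202335, -0.99983503,  0.01805046],
       [-0.99780583, -0.00321312, -0.06613018],
       [ 0.06617727, -0.01787705, -0.99764772]]), 't': array([-0.04017915,  0.56526462,  1.04583527])}
```

View pics/scene0.png

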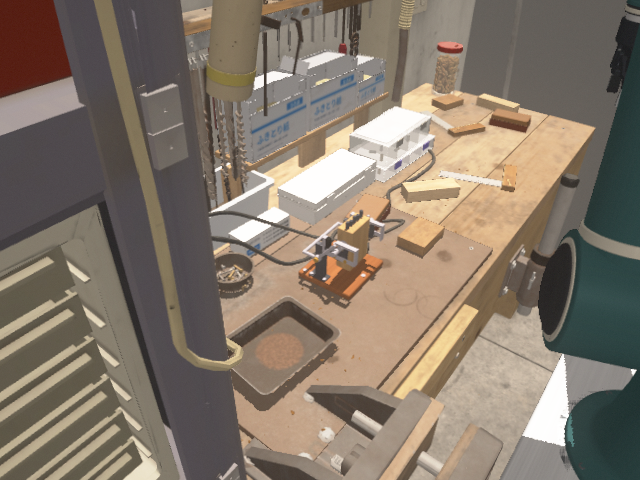

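View pics/top0.png

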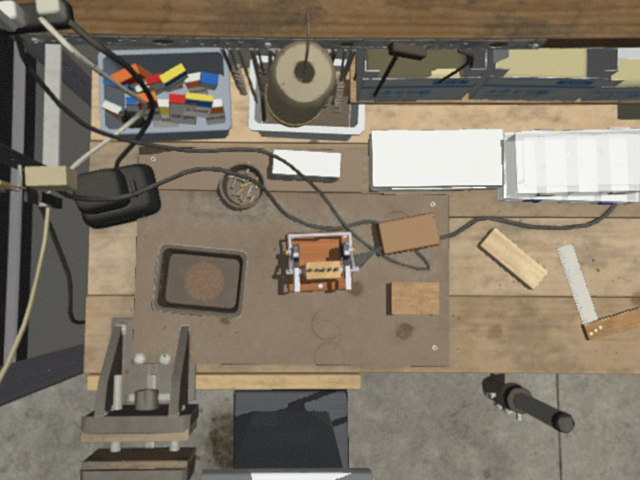

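The top view shows the tray at about (200,281), the rack at (320,262) with the caddy at (324,270), the offcut at (414,298) and the tin at (241,187). In the scene view the rack is at about (342,260). I'll zoom in on the rack in both views.

```bash
python3 - <<'E'
import cv2,numpy as np
a=cv2.imread("pics/top0.png")[220:305,270:370]; b=cv2.imread("pics/scene0.png")[195:305,285:395]
a=cv2.resize(a,None,fx=4,fy=4,interpolation=3);b=cv2.resize(b,None,fx=3.6,fy=3.6,interpolation=3)
c=np.zeros((400,800,3),np.uint8);c[:a.shape[0],:400]=a;c[:b.shape[0],402:402+b.shape[1]]=b
cv2.imwrite("pics/crop.png",c)
E
```

```text
(no output)
```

View pics/crop.png

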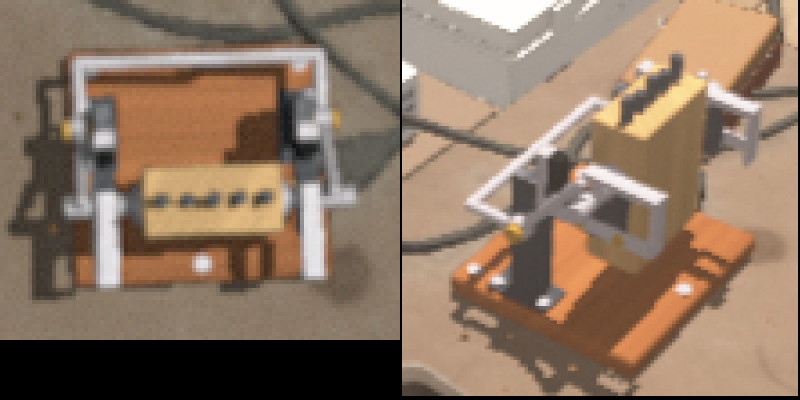

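The crops show the caddy's top face at crop (145..283, 168..238). The base corners are at about (70,50), (322,48), (328,283) and (75,287), and the keeper bar runs along the back. Next I'll turn these into positions.

```bash
cat > h.py <<'E'
import numpy as np,cv2
from workcell import vision,read_state
def cam(n):
    c=vision.calibration(n);f=240/np.tan(np.radians(c['vfov'])/2)
    return np.array([[f,0,c['cx']],[0,f,c['cy']],[0,0,1]]),c['dist'],np.array(c['R']),np.array(c['t'])
def ray(n,p):
    K,d,R,t=cam(n);u=cv2.undistortPoints(np.array(p,float).reshape(-1,1,2),K,d).reshape(-1,2)
    return -R.T@t,np.c_[u,np.ones(len(u))]@R
def plane(n,p,z):
    o,v=ray(n,p);return o+v*((z-o[2])/v[:,2])[:,None]
def tri(a,b):
    o1,v1=ray('top',[a]);o2,v2=ray('scene',[b]);A=np.c_[v1[0],-v2[0]];s=np.linalg.lstsq(A,o2-o1,rcond=None)[0]
    p,q=o1+s[0]*v1[0],o2+s[1]*v2[0];return (p+q)/2,np.linalg.norm(p-q)
def proj(n,X):
    K,d,R,t=cam(n);return cv2.projectPoints(np.array(X,float).reshape(-1,1,3),cv2.Rodrigues(R)[0],t,K,d)[0].reshape(-1,2)
E
python3 - <<'E'
from h import *
np.set_printoptions(precision=4,suppress=True)
T=lambda p:[(x/4+270-.4,y/4+220-.4) for x,y in p]
S=lambda p:[((x-402)/3.6+285-.4,y/3.6+195-.4) for x,y in p]
b=plane('top',T([(70,50),(322,48),(328,283),(75,287)]),.012);print('base\n',b,b.mean(0))
img=cv2.imread('pics/top0.png');h=cv2.cvtColor(img,cv2.COLOR_BGR2HSV)
m=cv2.inRange(h,(15,70,150),(30,255,255));m2=np.zeros_like(m);m2[255:285,300:350]=m[255:285,300:350]
m2=cv2.morphologyEx(m2,cv2.MORPH_CLOSE,np.ones((5,5)))
r=cv2.minAreaRect(cv2.findNonZero(m2));bx=cv2.boxPoints(r);print(r);c=plane('top',bx,.118);print('caddy\n',c,c.mean(0))
c=plane('top',T([(145,170),(281,167),(284,232),(146,238)]),.118);print('caddyhand\n',c,c.mean(0))
print('bar L',tri(T([(75,62)])[0],S([(470,205)])[0]));print('bar R',tri(T([(322,55)])[0],S([(600,100)])[0]))
print('hingeL',tri(T([(70,128)])[0],S([(515,230)])[0]))
# tray: dark
g=h[...,2];mt=cv2.inRange(g,0,85);mt2=np.zeros_like(mt);mt2[235:325,140:258]=mt[235:325,140:258]
k=max(cv2.findContours(cv2.morphologyEx(mt2,cv2.MORPH_CLOSE,np.ones((9,9))),0,2)[0],key=cv2.contourArea)
r=cv2.minAreaRect(k);print('tray',r);c=plane('top',cv2.boxPoints(r),.028);print(c,c.mean(0))
c=plane('top',[(160,246),(247,247),(242,316),(154,311)],.028);print('hand',c,c.mean(0))
E
```

```text
base
 [[ 0.5995 -0.0003  0.012 ]
 [ 0.6009 -0.1205  0.012 ]
 [ 0.4891 -0.123   0.012 ]
 [ 0.487  -0.0032  0.012 ]] [ 0.5442 -0.0618  0.012 ]
((322.5, 269.5), (17.0, 35.0), 90.0)
caddy
 [[ 0.5396 -0.0331  0.118 ]
 [ 0.5398 -0.093   0.118 ]
 [ 0.5107 -0.093   0.118 ]
 [ 0.5106 -0.0331  0.118 ]] [ 0.5252 -0.0631  0.118 ]
caddyhand
 [[ 0.5377 -0.0345  0.118 ]
 [ 0.5392 -0.0928  0.118 ]
 [ 0.5114 -0.094   0.118 ]
 [ 0.5087 -0.035   0.118 ]] [ 0.5243 -0.0641  0.118 ]
bar L (array([ 0.5884, -0.0042,  0.0588]), np.float64(0.002629614143419753))
bar R (array([ 0.5914, -0.1171,  0.0594]), np.float64(0.003966372042195398))
hingeL (array([ 0.5584, -0.002 ,  0.0596]), np.float64(0.0023296755566965905))
tray ((199.89109802246094, 280.589111328125), (81.89155578613281, 59.901241302490234), 5.710593223571777)
[[0.4594 0.2401 0.028 ]
 [0.5697 0.2315 0.028 ]
 [0.555  0.0804 0.028 ]
 [0.4443 0.0903 0.028 ]] [0.5071 0.1606 0.028 ]
hand [[0.571  0.2354 0.028 ]
 [0.5697 0.0742 0.028 ]
 [0.4415 0.0822 0.028 ]
 [0.4508 0.2439 0.028 ]] [0.5082 0.1589 0.028 ]
```

>>> jog_arm(
  turn=[
    [0, 0, -0.1],
    [0, 0, -0.1],
    [0, 0, -0.1],
    [0, 0, -0.1],
    [0, 0, -0.1],
    [0, 0, -0.1],
    [0, 0, -0.1],
    [0, 0, -0.1],
    [0, 0, -0.1],
    [0, 0, -0.1],
    [0, 0, -0.1],
    [0, 0, -0.1],
    [0, 0, 0],
    [0, 0, 0],
  ],
  delta_pos=[
    [0, 0, 0],
    [0, 0, 0],
    [0, 0, 0],
    [0, 0, 0],
    [0, 0, 0],
    [0, 0, 0],
    [0, 0, 0],
    [0, 0, 0],
    [0, 0, 0],
    [0, 0, 0],
    [0, 0, 0],
    [0, 0, 0],
    [0, 0, 0],
    [0, 0, 0],
  ],
  gripper=[0.06, 0.06, 0.06, 0.06, 0.06, 0.06, 0.06, 0.06, 0.06, 0.06, 0.06, 0.06, 0.06, 0.06],
)

```text
time: 1.27
tool_pos: [0.2558, -0.6243, 0.2306]
tcp_rot: [-2.204, -2.238, -0.001]
wrist_force: [0.2, 0.1, -0.1]
width: 0.701
grip_force: 0.0
```

>>> jog_arm(
  turn=[
    [0, 0, 0],
    [0, 0, 0],
    [0, 0, 0],
    [0, 0, 0],
    [0, 0, 0],
    [0, 0, 0],
    [0, 0, 0],
    [0, 0, 0],
    [0, 0, 0],
    [0, 0, 0],
    [0, 0, 0],
    [0, 0, 0],
    [0, 0, 0],
    [0, 0, 0],
    [0, 0, 0],
    [0, 0, 0],
    [0, 0, 0],
    [0, 0, 0],
  ],
  delta_pos=[
    [0.0347, 0.0176, 0],
    [0.0347, 0.0176, 0],
    [0.0347, 0.0176, 0],
    [0.0347, 0.0176, 0],
    [0.0347, 0.0176, 0],
    [0.0347, 0.0176, 0],
    [0.0347, 0.0176, 0],
    [0.0347, 0.0176, 0],
    [0.0347, 0.0176, 0],
    [0.0347, 0.0176, 0],
    [0.0347, 0.0176, 0],
    [0.0347, 0.0176, 0],
    [0.0347, 0.0176, 0],
    [0.0347, 0.0176, 0],
    [0.0347, 0.0176, 0],
    [0.0347, 0.0176, 0],
    [0, 0, 0],
    [0, 0, 0],
  ],
  gripper=[0.06, 0.06, 0.06, 0.06, 0.06, 0.06, 0.06, 0.06, 0.06, 0.06, 0.06, 0.06, 0.06, 0.06, 0.06, 0.06, 0.06, 0.06],
)

```text
time: 2.77
tool_pos: [0.5279, -0.0625, 0.2311]
tcp_rot: [-2.199, -2.244, 0.001]
wrist_force: [-0.0, -0.9, -0.2]
width: 0.704
grip_force: 0.0
```

```bash
python3 - <<'E'
from h import *
from scipy.spatial.transform import Rotation as Ro
cv2.imwrite("pics/s1.png",vision.read_camera("scene")[150:330,250:450][:,:,::-1].repeat(3,0).repeat(3,1))
s=read_state();print(s['time'],s['tool_pos'],s['wrist_force'],s['q'],s['width']);print(Ro.from_rotvec(s['tcp_rot']).as_matrix().round(4))
E
```

```text
2.8167 [ 0.52735175 -0.06383907  0.23106269] [0.78001592 0.04983586 0.59536096] [-1.66959673e-01 -8.34582271e-03  1.90955696e+00 -6.48622302e-04
  1.24100857e+00 -1.85376519e-01] 0.7012508369558706
[[-1.860e-02  9.998e-01 -7.000e-04]
 [ 9.998e-01  1.860e-02 -5.000e-04]
 [-5.000e-04 -7.000e-04 -1.000e+00]]
```

View pics/s1.png

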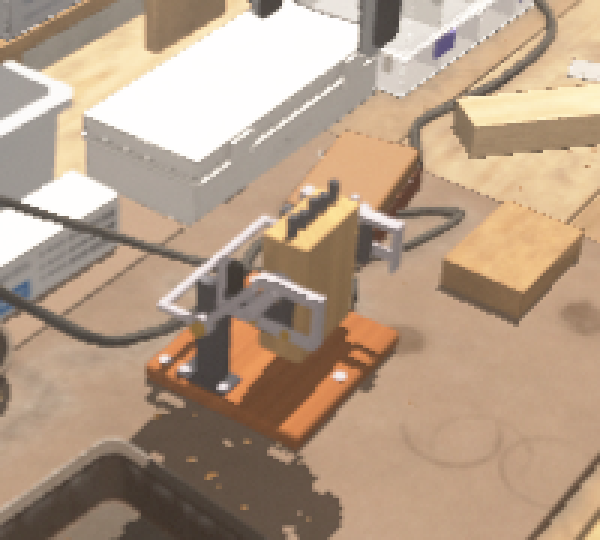

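The crop shows the gripper above the rack, with the caddy hanging undisturbed at about (310,270). Going down.

>>> jog_arm(
  turn=[
    [0, 0, 0],
    [0, 0, 0],
    [0, 0, 0],
    [0, 0, 0],
    [0, 0, 0],
    [0, 0, 0],
    [0, 0, 0],
  ],
  delta_pos=[
    [0, 0, 0.02],
    [0, 0, 0.02],
    [0, 0, 0.02],
    [0, 0, 0.02],
    [0, 0, 0.02],
    [0, 0, 0],
    [0, 0, 0],
  ],
  gripper=[0.06, 0.06, 0.06, 0.06, 0.06, 0.06, 0.06],
)

```text
time: 3.4
tool_pos: [0.5257, -0.0656, 0.1302]
tcp_rot: [-2.203, -2.236, 0.003]
wrist_force: [0.3, -0.2, 0.2]
width: 0.706
grip_force: 0.0
```

```bash
python3 - <<'E'
from h import *
a=vision.read_camera("scene")[170:300,280:420][:,:,::-1];b=vision.read_camera("top")[200:330,250:390][:,:,::-1]
cv2.imwrite("pics/s2.png",cv2.resize(np.hstack([a,b]),None,fx=2.8,fy=2.8))
E
```

```text
(no output)
```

View pics/s2.png

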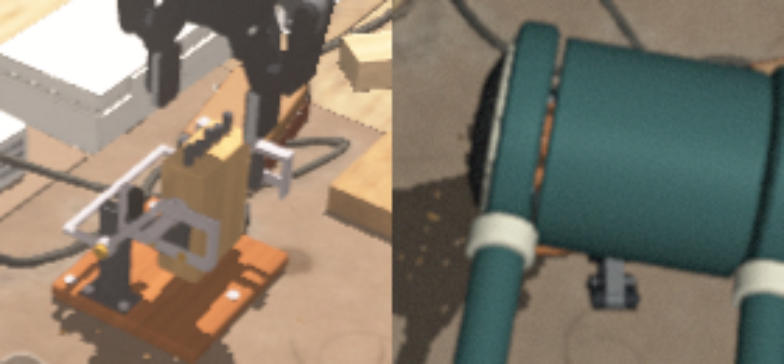

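The left crop shows the back and front fingertips at (160,100) and (262,150), straddling the caddy top at (205,150) as intended. Going down the rest of the way.

>>> jog_arm(
  turn=[
    [0, 0, 0],
    [0, 0, 0],
    [0, 0, 0],
    [0, 0, 0],
    [0, 0, 0],
    [0, 0, 0],
    [0, 0, 0],
  ],
  delta_pos=[
    [0, 0, 0.012],
    [0, 0, 0.012],
    [0, 0, 0.012],
    [0, 0, 0.01],
    [0, 0, 0],
    [0, 0, 0],
    [0, 0, 0],
  ],
  gripper=[0.06, 0.06, 0.06, 0.06, 0.06, 0.06, 0.06],
)

```text
time: 4.08
tool_pos: [0.5275, -0.0643, 0.0851]
tcp_rot: [-2.201, -2.241, 0.0]
wrist_force: [-0.1, -0.7, -0.9]
width: 0.7
grip_force: 0.0
```

```bash
python3 - <<'E'
from h import *
a=vision.read_camera("scene")[170:300,280:420][:,:,::-1]
for i in range(3):
    s=read_state();print(s['time'],s['tool_pos'],s['wrist_force'],s['tcp_rot']);vision.read_camera("top")
cv2.imwrite("pics/s3.png",cv2.resize(a,None,fx=4,fy=4))
E
```

```text
4.1333 [ 0.52783471 -0.06442978  0.08555149] [0.69765105 0.62841316 0.72773707] [2.20088632e+00 2.24120068e+00 4.63928221e-04]
4.1833 [ 0.52805009 -0.06446557  0.08585456] [-0.25537609  0.53658291  0.28634318] [2.20064043e+00 2.24078346e+00 1.05321234e-03]
4.2333 [ 0.52808582 -0.06451115  0.08594079] [0.53339177 0.15651175 0.07149032] [2.20049275e+00 2.24070224e+00 1.14196751e-03]
```

View pics/s3.png

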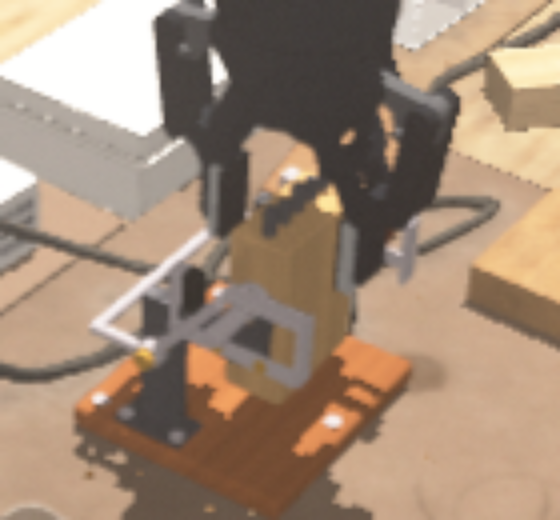

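The picture shows the fingers at (225,190) and (360,240), one on each side of the caddy's upper part and clear of the hooks. Closing at a low force.

>>> jog_arm(
  turn=[
    [0, 0, 0],
    [0, 0, 0],
    [0, 0, 0],
    [0, 0, 0],
    [0, 0, 0],
    [0, 0, 0],
    [0, 0, 0],
    [0, 0, 0],
    [0, 0, 0],
    [0, 0, 0],
    [0, 0, 0],
  ],
  delta_pos=[
    [0, 0, 0.002],
    [0, 0, 0.002],
    [0, 0, 0],
    [0, 0, 0],
    [0, 0, 0],
    [0, 0, 0],
    [0, 0, 0],
    [0, 0, 0],
    [0, 0, 0],
    [0, 0, 0],
    [0, 0, 0],
  ],
  gripper=[0.06, 0.05, 0.045, 0.04, 0.037, 0.034, 0.032, 0.03, 0.028, 0.026, 0.024],
  grip_force=25,
)

```text
time: 5.2
tool_pos: [0.5265, -0.0644, 0.0813]
tcp_rot: [-2.2, -2.241, 0.002]
wrist_force: [-4.8, 0.3, 5.0]
width: 0.352
grip_force: 24.2
```

>>> jog_arm(
  turn=[
    [0, 0, 0],
    [0, 0, 0],
    [0, 0, 0],
    [0, 0, 0],
  ],
  delta_pos=[
    [0, 0, 0],
    [0, 0, 0],
    [0, 0, 0],
    [0, 0, 0],
  ],
  gripper=[0.02, 0.015, 0.015, 0.015],
  grip_force=40,
)

```text
time: 5.53
tool_pos: [0.5265, -0.0644, 0.0813]
tcp_rot: [-2.2, -2.241, 0.002]
wrist_force: [-5.9, 0.7, 4.7]
width: 0.348
grip_force: 38.8
```

>>> jog_arm(
  turn=[
    [0, 0, 0],
    [0, 0, 0],
    [0, 0, 0],
    [0, 0, 0],
  ],
  delta_pos=[
    [0, 0, -0.0005],
    [0, 0, -0.0005],
    [0, 0, 0],
    [0, 0, 0],
  ],
  gripper=[0.015, 0.015, 0.015, 0.015],
)

```text
time: 5.87
tool_pos: [0.5264, -0.0644, 0.0815]
tcp_rot: [-2.2, -2.24, 0.002]
wrist_force: [-3.7, -1.0, -2.0]
width: 0.346
grip_force: 39.7
```

>>> jog_arm(
  turn=[
    [0, 0, 0],
    [0, 0, 0],
    [0, 0, 0],
    [0, 0, 0],
  ],
  delta_pos=[
    [0, 0, -0.0005],
    [0, 0, -0.0005],
    [0, 0, 0],
    [0, 0, 0],
  ],
  gripper=[0.015, 0.015, 0.015, 0.015],
)

```text
time: 6.2
tool_pos: [0.5272, -0.0644, 0.0828]
tcp_rot: [-2.201, -2.241, 0.0]
wrist_force: [-3.0, -1.0, -5.3]
width: 0.349
grip_force: 39.7
```

>>> jog_arm(
  turn=[
    [0, 0, 0],
    [0, 0, 0],
    [0, 0, 0],
    [0, 0, 0],
    [0, 0, 0],
    [0, 0, 0],
  ],
  delta_pos=[
    [0, 0.001, 0],
    [0, 0.001, 0],
    [0, 0.001, 0],
    [0, 0.001, 0],
    [0, 0, 0],
    [0, 0, 0],
  ],
  gripper=[0.015, 0.015, 0.015, 0.015, 0.015, 0.015],
)

```text
time: 6.7
tool_pos: [0.531, -0.0641, 0.0832]
tcp_rot: [-2.2, -2.241, 0.001]
wrist_force: [-4.6, 0.4, -3.3]
width: 0.346
grip_force: 40.9
```

>>> jog_arm(
  turn=[
    [0, 0, 0],
    [0, 0, 0],
    [0, 0, 0],
    [0, 0, 0],
  ],
  delta_pos=[
    [0, 0.001, 0],
    [0, 0.001, 0],
    [0, 0, 0],
    [0, 0, 0],
  ],
  gripper=[0.015, 0.015, 0.015, 0.015],
)

```text
time: 7.03
tool_pos: [0.5328, -0.0641, 0.0831]
tcp_rot: [-2.2, -2.241, 0.001]
wrist_force: [-5.7, 1.3, -3.8]
width: 0.35
grip_force: 41.0
```

>>> jog_arm(
  turn=[
    [0, 0, 0],
    [0, 0, 0],
    [0, 0, 0],
  ],
  delta_pos=[
    [0, 0.0008, 0],
    [0, 0, 0],
    [0, 0, 0],
  ],
  gripper=[0.015, 0.015, 0.015],
)

```text
time: 7.28
tool_pos: [0.5334, -0.064, 0.0831]
tcp_rot: [-2.2, -2.24, 0.001]
wrist_force: [-5.6, 0.7, -3.0]
width: 0.347
grip_force: 41.3
```

>>> jog_arm(
  turn=[
    [0, 0, 0],
    [0, 0, 0],
    [0, 0, 0],
  ],
  delta_pos=[
    [0, 0.0007, 0],
    [0, 0, 0],
    [0, 0, 0],
  ],
  gripper=[0.015, 0.015, 0.015],
)

```text
time: 7.53
tool_pos: [0.5341, -0.064, 0.083]
tcp_rot: [-2.2, -2.24, 0.002]
wrist_force: [-5.9, 0.6, -3.1]
width: 0.35
grip_force: 41.2
```

>>> jog_arm(
  turn=[
    [0, 0, 0],
    [0, 0, 0],
    [0, 0, 0],
  ],
  delta_pos=[
    [0, 0.0007, 0],
    [0, 0, 0],
    [0, 0, 0],
  ],
  gripper=[0.015, 0.015, 0.015],
)

```text
time: 7.78
tool_pos: [0.5347, -0.064, 0.083]
tcp_rot: [-2.2, -2.24, 0.002]
wrist_force: [-5.6, 0.3, -3.7]
width: 0.344
grip_force: 41.4
```

>>> jog_arm(
  turn=[
    [0, 0, 0],
    [0, 0, 0],
    [0, 0, 0],
  ],
  delta_pos=[
    [0, 0.0007, 0],
    [0, 0, 0],
    [0, 0, 0],
  ],
  gripper=[0.015, 0.015, 0.015],
)

```text
time: 8.03
tool_pos: [0.5353, -0.0639, 0.083]
tcp_rot: [-2.2, -2.24, 0.002]
wrist_force: [-7.8, 0.8, -2.3]
width: 0.348
grip_force: 41.2
```

>>> jog_arm(
  turn=[
    [0, 0, 0],
    [0, 0, 0],
    [0, 0, 0],
  ],
  delta_pos=[
    [0, 0.0005, 0],
    [0, 0, 0],
    [0, 0, 0],
  ],
  gripper=[0.015, 0.015, 0.015],
)

```text
time: 8.28
tool_pos: [0.5357, -0.0639, 0.0829]
tcp_rot: [-2.2, -2.24, 0.002]
wrist_force: [-5.6, -0.3, -3.7]
width: 0.349
grip_force: 41.3
```

Just noise, so I'll carry on.

>>> jog_arm(
  turn=[
    [0, 0, 0],
    [0, 0, 0],
    [0, 0, 0],
  ],
  delta_pos=[
    [0, 0.0007, 0],
    [0, 0, 0],
    [0, 0, 0],
  ],
  gripper=[0.015, 0.015, 0.015],
)

```text
time: 8.53
tool_pos: [0.5362, -0.0639, 0.0828]
tcp_rot: [-2.199, -2.24, 0.002]
wrist_force: [-7.0, 0.4, -1.9]
width: 0.349
grip_force: 41.5
```

>>> jog_arm(
  turn=[
    [0, 0, 0],
    [0, 0, 0],
    [0, 0, 0],
  ],
  delta_pos=[
    [0, 0.0007, 0],
    [0, 0, 0],
    [0, 0, 0],
  ],
  gripper=[0.015, 0.015, 0.015],
)

```text
time: 8.78
tool_pos: [0.5365, -0.0639, 0.0827]
tcp_rot: [-2.199, -2.24, 0.004]
wrist_force: [-7.5, 0.7, -1.7]
width: 0.343
grip_force: 41.8
```

>>> jog_arm(
  turn=[
    [0, 0, 0],
    [0, 0, 0],
    [0, 0, 0],
    [0, 0, 0],
    [0, 0, 0],
    [0, 0, 0],
  ],
  delta_pos=[
    [0, 0.0005, 0],
    [0, 0, 0],
    [0, 0, 0],
    [0, 0, 0],
    [0, 0, 0],
    [0, 0, 0],
  ],
  gripper=[0.015, 0.015, 0.015, 0.015, 0.015, 0.015],
)

```text
time: 9.28
tool_pos: [0.5366, -0.0639, 0.0827]
tcp_rot: [-2.198, -2.239, 0.004]
wrist_force: [-9.3, 0.6, -1.8]
width: 0.345
grip_force: 42.3
```

```bash
python3 - <<'E'
from h import *
for i in range(4):
    s=read_state();print(s['time'],s['tool_pos'],s['wrist_force'],s['torque']);vision.read_camera("top")
a=vision.read_camera("scene")[170:300,280:420][:,:,::-1]
cv2.imwrite("pics/s4.png",cv2.resize(a,None,fx=4,fy=4))
E
```

```text
9.2833 [ 0.53656425 -0.0639003   0.08266328] [-9.25030519  0.61883801 -1.83146936] [0.11464217 1.46478857 0.3729509 ]
9.3333 [ 0.53656761 -0.06388688  0.08267774] [-6.56742569  0.27640381 -1.7347886 ] [0.09469191 1.42122296 0.38926364]
9.3833 [ 0.5365895  -0.06390527  0.08270864] [-8.12318761  0.59794257 -1.01812387] [0.07826494 1.42097846 0.37660498]
9.4333 [ 0.53656758 -0.06392556  0.08267794] [-8.58974758  0.1361733  -2.37880047] [0.11776614 1.38747531 0.40662278]
```

View pics/s4.png

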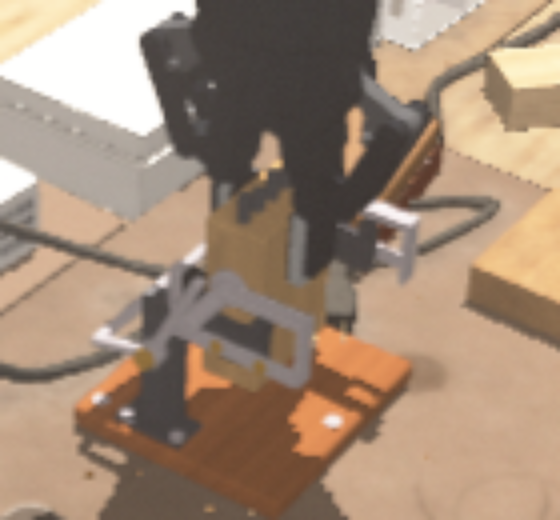

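The keeper's tongues at (180,290) stand more upright, so the keeper is open. The tool has stalled at x=0.5366 while the force rises. One more small push should confirm the stops.

>>> jog_arm(
  turn=[
    [0, 0, 0],
    [0, 0, 0],
    [0, 0, 0],
    [0, 0, 0],
  ],
  delta_pos=[
    [0, 0.0005, 0],
    [0, 0.0005, 0],
    [0, 0, 0],
    [0, 0, 0],
  ],
  gripper=[0.015, 0.015, 0.015, 0.015],
)

```text
time: 9.87
tool_pos: [0.5368, -0.0639, 0.0825]
tcp_rot: [-2.197, -2.239, 0.006]
wrist_force: [-10.2, 0.5, -0.7]
width: 0.345
grip_force: 42.5
```

```bash
python3 - <<'E'
from h import *
f=[]
for i in range(4):
    s=read_state();f.append(np.r_[s['tool_pos'],s['wrist_force'],s['torque'],s['tcp_rot']]);vision.read_camera("top")
print(np.mean(f,0).round(4))
E
```

```text
[ 5.36800e-01 -6.39000e-02  8.25000e-02 -1.02701e+01  3.37000e-01
 -6.09500e-01  6.31000e-02  1.66510e+00  3.95100e-01 -2.19710e+00
 -2.23860e+00  6.20000e-03]
```

The stops are confirmed: 1 mm commanded gave 0.2 mm of motion and 2 N more. Lifting straight up in stages.

>>> jog_arm(
  turn=[
    [0, 0, 0],
    [0, 0, 0],
    [0, 0, 0],
    [0, 0, 0],
    [0, 0, 0],
  ],
  delta_pos=[
    [0, 0, -0.001],
    [0, 0, -0.001],
    [0, 0, -0.001],
    [0, 0, 0],
    [0, 0, 0],
  ],
  gripper=[0.015, 0.015, 0.015, 0.015, 0.015],
)

```text
time: 10.48
tool_pos: [0.5367, -0.064, 0.0845]
tcp_rot: [-2.197, -2.238, 0.007]
wrist_force: [-7.8, -0.2, -5.8]
width: 0.347
grip_force: 40.9
```

>>> jog_arm(
  turn=[
    [0, 0, 0],
    [0, 0, 0],
    [0, 0, 0],
    [0, 0, 0],
  ],
  delta_pos=[
    [0, 0, -0.001],
    [0, 0, -0.001],
    [0, 0, 0],
    [0, 0, 0],
  ],
  gripper=[0.015, 0.015, 0.015, 0.015],
)

```text
time: 10.82
tool_pos: [0.5367, -0.064, 0.0866]
tcp_rot: [-2.197, -2.239, 0.007]
wrist_force: [-7.9, -1.2, -6.3]
width: 0.345
grip_force: 41.2
```

>>> jog_arm(
  turn=[
    [0, 0, 0],
    [0, 0, 0],
    [0, 0, 0],
    [0, 0, 0],
  ],
  delta_pos=[
    [0, 0, -0.001],
    [0, 0, -0.001],
    [0, 0, 0],
    [0, 0, 0],
  ],
  gripper=[0.015, 0.015, 0.015, 0.015],
)

```text
time: 11.15
tool_pos: [0.5367, -0.0641, 0.0886]
tcp_rot: [-2.197, -2.239, 0.007]
wrist_force: [-8.4, -1.1, -5.7]
width: 0.35
grip_force: 41.0
```

>>> jog_arm(
  turn=[
    [0, 0, 0],
    [0, 0, 0],
    [0, 0, 0],
    [0, 0, 0],
  ],
  delta_pos=[
    [0, 0, -0.001],
    [0, 0, -0.001],
    [0, 0, 0],
    [0, 0, 0],
  ],
  gripper=[0.015, 0.015, 0.015, 0.015],
)

```text
time: 11.48
tool_pos: [0.5367, -0.0642, 0.0906]
tcp_rot: [-2.197, -2.239, 0.007]
wrist_force: [-8.0, -1.3, -6.9]
width: 0.348
grip_force: 41.1
```

Rising freely with steady forces.

>>> jog_arm(
  turn=[
    [0, 0, 0],
    [0, 0, 0],
    [0, 0, 0],
    [0, 0, 0],
    [0, 0, 0],
  ],
  delta_pos=[
    [0, 0, -0.001],
    [0, 0, -0.001],
    [0, 0, -0.001],
    [0, 0, -0.001],
    [0, 0, 0],
  ],
  gripper=[0.015, 0.015, 0.015, 0.015, 0.015],
)

```text
time: 11.9
tool_pos: [0.5368, -0.0642, 0.0946]
tcp_rot: [-2.197, -2.239, 0.007]
wrist_force: [-8.6, -1.0, -5.0]
width: 0.345
grip_force: 41.3
```

>>> jog_arm(
  turn=[
    [0, 0, 0],
    [0, 0, 0],
    [0, 0, 0],
    [0, 0, 0],
    [0, 0, 0],
  ],
  delta_pos=[
    [0, 0, -0.001],
    [0, 0, -0.001],
    [0, 0, -0.001],
    [0, 0, -0.001],
    [0, 0, 0],
  ],
  gripper=[0.015, 0.015, 0.015, 0.015, 0.015],
)

```text
time: 12.32
tool_pos: [0.5387, -0.0643, 0.0997]
tcp_rot: [-2.2, -2.241, 0.003]
wrist_force: [-4.6, 0.5, -4.2]
width: 0.345
grip_force: 41.0
```

>>> jog_arm(
  turn=[
    [0, 0, 0],
    [0, 0, 0],
    [0, 0, 0],
    [0, 0, 0],
    [0, 0, 0],
  ],
  delta_pos=[
    [0, 0, -0.001],
    [0, 0, -0.001],
    [0, 0, -0.001],
    [0, 0, -0.001],
    [0, 0, 0],
  ],
  gripper=[0.015, 0.015, 0.015, 0.015, 0.015],
)

```text
time: 12.73
tool_pos: [0.54, -0.0643, 0.105]
tcp_rot: [2.201, 2.241, 0.0]
wrist_force: [-4.6, -0.7, -2.9]
width: 0.344
grip_force: 41.4
```

>>> jog_arm(
  turn=[
    [0, 0, 0],
    [0, 0, 0],
    [0, 0, 0],
    [0, 0, 0],
    [0, 0, 0],
    [0, 0, 0],
    [0, 0, 0],
    [0, 0, 0],
    [0, 0, 0],
    [0, 0, 0],
    [0, 0, 0],
    [0, 0, 0],
    [0, 0, 0],
    [0, 0, 0],
    [0, 0, 0],
    [0, 0, 0],
    [0, 0, 0],
    [0, 0, 0],
  ],
  delta_pos=[
    [0, 0, -0.002],
    [0, 0, -0.002],
    [0, 0, -0.002],
    [0, 0, -0.002],
    [0, 0, -0.002],
    [0, 0, -0.002],
    [0, 0, -0.003],
    [0, 0, -0.005],
    [0, 0, -0.008],
    [0, 0, -0.01],
    [0, 0, -0.01],
    [0, 0, -0.01],
    [0, 0, -0.01],
    [0, 0, -0.01],
    [0, 0, -0.01],
    [0, 0, -0.01],
    [0, 0, 0],
    [0, 0, 0],
  ],
  gripper=[0.015, 0.015, 0.015, 0.015, 0.015, 0.015, 0.015, 0.015, 0.015, 0.015, 0.015, 0.015, 0.015, 0.015, 0.015, 0.015, 0.015, 0.015],
)

```text
time: 14.23
tool_pos: [0.5403, -0.0643, 0.2033]
tcp_rot: [2.2, 2.24, 0.002]
wrist_force: [-0.1, 0.2, -1.2]
width: 0.348
grip_force: 39.7
```

```bash
python3 - <<'E'
from h import *
a=vision.read_camera("scene")[130:400,220:420][:,:,::-1]
s=read_state();print(s['tool_pos'],s['wrist_force'],s['q'])
cv2.imwrite("pics/s5.png",cv2.resize(a,None,fx=2.2,fy=2.2))
E
```

```text
[ 0.53969718 -0.06421514  0.20234802] [ 0.47647601 -0.20912315 -2.04278188] [-1.64265600e-01  3.60407316e-02  1.91876460e+00  1.49128760e-05
  1.18665784e+00 -1.82261354e-01]
```

View pics/s5.png

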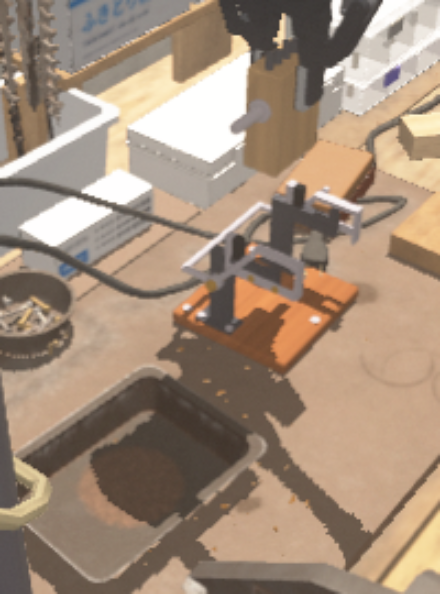

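The picture shows the caddy held upright at (280,110), the keeper shut and the rack empty. The tray is clear at about (145,470). Moving over the tray.

>>> jog_arm(
  turn=[
    [0, 0, 0],
    [0, 0, 0],
    [0, 0, 0],
    [0, 0, 0],
    [0, 0, 0],
    [0, 0, 0],
    [0, 0, 0],
    [0, 0, 0],
    [0, 0, 0],
    [0, 0, 0],
    [0, 0, 0],
    [0, 0, 0],
    [0, 0, 0],
    [0, 0, 0],
    [0, 0, 0],
    [0, 0, 0],
  ],
  delta_pos=[
    [0.015, -0.002, 0],
    [0.015, -0.002, 0],
    [0.015, -0.002, 0],
    [0.015, -0.002, 0],
    [0.015, -0.002, 0],
    [0.015, -0.002, 0],
    [0.015, -0.002, 0],
    [0.015, -0.002, 0],
    [0.015, -0.002, 0],
    [0.015, -0.002, 0],
    [0.015, -0.002, 0],
    [0.015, -0.002, 0],
    [0.015, -0.002, 0],
    [0.015, -0.002, 0],
    [0.015, 0, 0],
    [0, 0, 0],
  ],
  gripper=[0.015, 0.015, 0.015, 0.015, 0.015, 0.015, 0.015, 0.015, 0.015, 0.015, 0.015, 0.015, 0.015, 0.015, 0.015, 0.015],
)

```text
time: 15.62
tool_pos: [0.5068, 0.1622, 0.2012]
tcp_rot: [-2.198, -2.242, 0.001]
wrist_force: [-0.0, -0.4, -2.0]
width: 0.347
grip_force: 39.6
```

>>> jog_arm(
  turn=[
    [0, 0, 0],
    [0, 0, 0],
    [0, 0, 0],
    [0, 0, 0],
    [0, 0, 0],
    [0, 0, 0],
    [0, 0, 0],
    [0, 0, 0],
    [0, 0, 0],
    [0, 0, 0],
    [0, 0, 0],
    [0, 0, 0],
    [0, 0, 0],
  ],
  delta_pos=[
    [0, 0, 0.012],
    [0, 0, 0.012],
    [0, 0, 0.012],
    [0, 0, 0.012],
    [0, 0, 0.012],
    [0, 0, 0.012],
    [0, 0, 0.012],
    [0, 0, 0.012],
    [0, 0, 0.012],
    [0, 0, 0.012],
    [0, 0, 0.01],
    [0, 0, 0],
    [0, 0, 0],
  ],
  gripper=[0.015, 0.015, 0.015, 0.015, 0.015, 0.015, 0.015, 0.015, 0.015, 0.015, 0.015, 0.015, 0.015],
)

```text
time: 16.7
tool_pos: [0.5071, 0.1601, 0.0714]
tcp_rot: [-2.201, -2.241, 0.002]
wrist_force: [-0.1, -0.2, -2.6]
width: 0.345
grip_force: 39.6
```

```bash
python3 - <<'E'
from h import *
a=vision.read_camera("scene")[230:430,200:400][:,:,::-1]
s=read_state();print(s['tool_pos'],s['wrist_force'])
cv2.imwrite("pics/s6.png",cv2.resize(a,None,fx=2.5,fy=2.5))
E
```

```text
[0.5077978  0.16028603 0.07222887] [ 0.18451737 -0.36028925 -1.96165311]
```

View pics/s6.png

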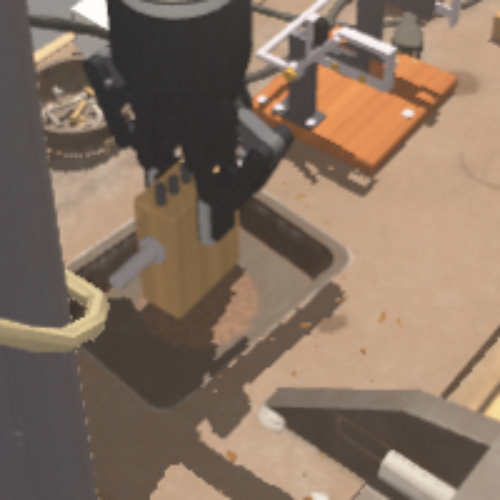

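The picture shows the caddy upright at (190,250), over the middle of the tray and about 2 cm above its floor. Lowering slowly.

>>> jog_arm(
  turn=[
    [0, 0, 0],
    [0, 0, 0],
    [0, 0, 0],
    [0, 0, 0],
    [0, 0, 0],
    [0, 0, 0],
    [0, 0, 0],
    [0, 0, 0],
    [0, 0, 0],
    [0, 0, 0],
  ],
  delta_pos=[
    [0, 0, 0.002],
    [0, 0, 0.002],
    [0, 0, 0.002],
    [0, 0, 0.002],
    [0, 0, 0.002],
    [0, 0, 0.002],
    [0, 0, 0.002],
    [0, 0, 0.002],
    [0, 0, 0.002],
    [0, 0, 0],
  ],
  gripper=[0.015, 0.015, 0.015, 0.015, 0.015, 0.015, 0.015, 0.015, 0.015, 0.015],
)

```text
time: 17.58
tool_pos: [0.5073, 0.1602, 0.0537]
tcp_rot: [-2.201, -2.241, 0.001]
wrist_force: [-0.0, 0.5, -1.9]
width: 0.351
grip_force: 39.6
```

>>> jog_arm(
  turn=[
    [0, 0, 0],
    [0, 0, 0],
    [0, 0, 0],
    [0, 0, 0],
  ],
  delta_pos=[
    [0, 0, 0.001],
    [0, 0, 0.001],
    [0, 0, 0.001],
    [0, 0, 0],
  ],
  gripper=[0.015, 0.015, 0.015, 0.015],
)

```text
time: 17.92
tool_pos: [0.5076, 0.1602, 0.0511]
tcp_rot: [-2.201, -2.241, 0.0]
wrist_force: [-0.3, -0.1, -2.1]
width: 0.349
grip_force: 39.6
```

>>> jog_arm(
  turn=[
    [0, 0, 0],
    [0, 0, 0],
    [0, 0, 0],
    [0, 0, 0],
  ],
  delta_pos=[
    [0, 0, 0.0008],
    [0, 0, 0.0008],
    [0, 0, 0],
    [0, 0, 0],
  ],
  gripper=[0.015, 0.015, 0.015, 0.015],
)

```text
time: 18.25
tool_pos: [0.5077, 0.1602, 0.0497]
tcp_rot: [-2.201, -2.241, 0.0]
wrist_force: [-0.7, -0.0, -2.1]
width: 0.349
grip_force: 39.7
```

>>> jog_arm(
  turn=[
    [0, 0, 0],
    [0, 0, 0],
    [0, 0, 0],
    [0, 0, 0],
  ],
  delta_pos=[
    [0, 0, 0.0005],
    [0, 0, 0.0005],
    [0, 0, 0],
    [0, 0, 0],
  ],
  gripper=[0.015, 0.015, 0.015, 0.015],
)

```text
time: 18.58
tool_pos: [0.5078, 0.1603, 0.0495]
tcp_rot: [2.201, 2.241, 0.0]
wrist_force: [-3.1, -1.2, 5.4]
width: 0.347
grip_force: 40.4
```

It touched down at 5 N. Releasing and rising.

>>> jog_arm(
  turn=[
    [0, 0, 0],
    [0, 0, 0],
    [0, 0, 0],
    [0, 0, 0],
    [0, 0, 0],
    [0, 0, 0],
    [0, 0, 0],
    [0, 0, 0],
    [0, 0, 0],
    [0, 0, 0],
    [0, 0, 0],
  ],
  delta_pos=[
    [0, 0, -0.0005],
    [0, 0, 0],
    [0, 0, 0],
    [0, 0, 0],
    [0, 0, 0],
    [0, 0, 0],
    [0, 0, 0],
    [0, 0, 0],
    [0, 0, 0],
    [0, 0, 0],
    [0, 0, 0],
  ],
  gripper=[0.03, 0.031, 0.032, 0.034, 0.037, 0.04, 0.045, 0.05, 0.055, 0.06, 0.06],
)

```text
time: 19.5
tool_pos: [0.5077, 0.1603, 0.0492]
tcp_rot: [-2.201, -2.241, -0.0]
wrist_force: [0.3, 1.0, -0.0]
width: 0.701
grip_force: 0.0
```

>>> jog_arm(
  turn=[
    [0, 0, 0],
    [0, 0, 0],
    [0, 0, 0],
    [0, 0, 0],
    [0, 0, 0],
    [0, 0, 0],
    [0, 0, 0],
    [0, 0, 0],
    [0, 0, 0],
    [0, 0, 0],
    [0, 0, 0],
    [0, 0, 0],
    [0, 0, 0],
  ],
  delta_pos=[
    [0, 0, -0.005],
    [0, 0, -0.01],
    [0, 0, -0.015],
    [0, 0, -0.015],
    [0, 0, -0.015],
    [0, 0, -0.015],
    [0, 0, -0.015],
    [0, 0, -0.015],
    [0, 0, -0.015],
    [0, 0, -0.01],
    [0, 0, 0],
    [0, 0, 0],
    [0, 0, 0],
  ],
  gripper=[0.06, 0.06, 0.06, 0.06, 0.06, 0.06, 0.06, 0.06, 0.06, 0.06, 0.06, 0.06, 0.06],
)

```text
time: 20.58
tool_pos: [0.5072, 0.1601, 0.1786]
tcp_rot: [-2.201, -2.241, 0.001]
wrist_force: [0.5, 0.0, -0.3]
width: 0.702
grip_force: 0.0
```

```bash
python3 - <<'E'
from h import *
a=vision.read_camera("scene")[200:400,200:400][:,:,::-1]
s=read_state();print(s['time'],s['tool_pos'],s['wrist_force'])
cv2.imwrite("pics/s7.png",cv2.resize(a,None,fx=2.5,fy=2.5))
E
```

```text
20.6333 [0.50687622 0.16001402 0.17810925] [-0.59040144 -0.18926139 -0.42816315]
```

View pics/s7.png

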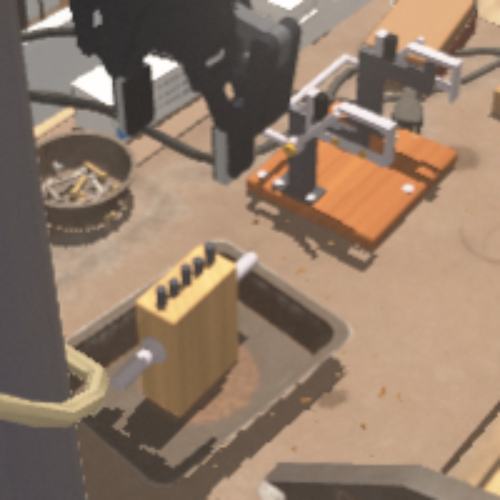

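The picture shows the caddy standing upright in the middle of the tray at (190,330), the gripper clear above it and the keeper shut. Handing in.

```bash
python3 -c "
from workcell import ticket
print(ticket.finish_job())"
```

```text
the job is handed in; nothing more can be done
None
```

The job is handed in: the caddy came off the hooks and now stands upright near the middle of the tray, with the keeper shut and the gripper clear, at about 21 s of the 64 s allowed; the hand-in returned no verdict.

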